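Set the glaze pointer on its bent rail

TASK

The bent steel rod on the wooden board carries two pointers that show which glaze is in use. Slide the blue carriage along the rod, turning it with the bend, until its pointer stands over the middle of the orange glaze test tile, then let go of it. Leave the yellow carriage where it is.

Things in the scene. Friction and masses are not known exactly. Their poses are not given: they have to be found in the camera images.
- rail: Fixed oiled steel rod, 14 mm thick, level, centre line 85 mm above the table, over a wooden board 18 mm thick; posts at its ends only. Origin on the table under the bend's centre, z up. From above in this frame (mm): straight along y from the post (150,-130) to (150,0), quarter circle of radius 150 about the origin to (0,150), straight along -x to the post (-160,150). Blue starts on the first leg.
- blue_carriage_center (a point): Blue block, 0.3 kg, 44 mm along the rod, 34 wide and high; loose on the rod (2 mm play), slides with under 5 N, must turn with the bend, hangs upright. Point: middle of its 18 mm bore; x along the bore, z up. Handle on top: 30 mm along the rod, 16 across, 50 tall, centre 42 mm above the point; block top 17 mm above it. Brass pointer tip 53 mm straight below it, clear of the tiles.
- yellow_carriage_center (a point): The yellow carriage on the rod's last leg, the same as the blue one in all but colour; the point lies in the same place, the middle of its bore. It is to stay where it is.
- orange_tile_center (a point): Middle of the top of the orange-glazed round tile, 52 mm across, 4 mm thick, terracotta at its rim, fixed on the board under the bend, within 5 mm of right under the rod's centre line. A white and a green tile of the same size lie under other places of the bend; the colours change places each time.
Not all that is in view belongs to the job. Of the things that look like the part that bears blue_carriage_center, the middle-sized one is meant.

How it is judged:
By the outcome, as a careful person would: the job done as asked, in the order asked, and still so for the second after the job is handed in, with the robot touching nothing.
It also fails if it takes over 42 s, if anything falls off the work surface, if the arm or the gripper's body presses on something with over 40 N, if the wrist force passes 120 N, or if a joint passes its speed limit or range.

ROBOT

A 7-joint arm with a two-finger parallel gripper is mounted at the origin on the work surface. World frame = base frame: x ahead of the robot, y to its left, z up, the work surface at z = 0. Lengths are in mm, angles in rad, forces in N, time in s.
With the tool pointing down it reaches from about 425 to 1025 mm from the base axis. Payload 3.6 kg.
Tool frame: the origin (TCP) lies at the very end of the fingers, on their centre line; the grasp point (between the pads) lies 19 mm behind it; z points along the fingers, y is the direction in which the jaws open and shut (so a half turn about z gives the same grasp; the last joint's range is limited). The gripper opens to 85 mm and grips with 20 to 120 N. Pads are 22 mm wide; open, the fingers measure 114 mm over their backs; the gripper's body (76 mm by 85 mm) begins 54 mm behind the grasp point. The pads swing forward as they close: fully open they stand 13 mm farther back than shut.
Start: joints at [-1.395, 0.591, 0.048, 1.609, -0.033, 0.943, -0.034], TCP at [193.236, 698.777, 231.302] pointing down, gripper open.
Joint ranges: [-2.69, 2.69], [-0.47, 2.24], [-1.27, 1.36], [0.19, 2.51], [-1.53, 4.68], [0.08, 2.07], [-3.09, 3.09]. Speed limits (rad/s): [2.57, 2.57, 3.14, 3.14, 3.14, 3.14, 3.14].

INTERFACE

Orientations are given as a 3x3 rotation matrix whose columns are the frame's x, y, z axes.
In Python, from station import env gives the robot as it stands. The module is installed in compiled form; this text tells all that it offers.
- The arm moves only by the tool servo_tool, never from a script. Its argument "plan" is a list of rows, each a list of 3 entries, a list of its own where there are three numbers: the shift along the tool's x, y, z as a fraction of full scale, then the turn about the tool's z as a fraction of full scale, then the opening in per cent of the stroke, from 0 (shut) to 100 (fully open). In form: [[[dx, dy, dz], yaw, claw], ...]. A call has 1 to 8 rows; each row is the pose to reach, as a shift and turn from the pose commanded when the call began, along the tool's axes at that moment, turning the shorter way round; what a row does not reach only later rows make up. Full scale, the value 1, is 0.25 m for a shift and 180 degrees for a turn. A row lasts 1/8 s, in which the tool goes at most 62.5 mm and 10.7 degrees, less where a joint would pass 70% of its speed; a pose out of reach is approached as far as the arm can. A call with a number of a shift or a turn outside -1 to 1 is refused whole. A call with a gripper value outside its range is refused whole. The fingers move at their own pace and stop on an object; "grip_force" is the grip in N (left out, the last holds). Time passes only in rows, so rows that repeat a pose let the fingers close. It gives the time, the measured TCP pose, the force and the opening at its end, in the units of the state.
- env.get_state(): the state, without advancing time (a new reading comes with each control period).
- env.capture(name): name is "scene" or "top"; returns a dict with "img" (480x640x3 uint8, red, green, blue), "depth" (480x640 float32, mm along the optical axis (not along the pixel's ray), 0 where there is no reading), "fx", "fy", "cx", "cy" (pixels), "distortion" ([k1, k2, p1, p2, k3] as OpenCV has them; the pictures are not rectified), "world_from_camera" (4x4, takes a point from camera to world coordinates). Camera axes: x right, y up, looking along -z (the intrinsics and any distortion apply to the point x, -y, -z); pixel columns grow to the right and rows downward; lengths in mm; the calibration is good to about 2 mm. A picture is of the moment at which its call begins.
- env.sign_off(): hands the job in, once; it reports no verdict.
The state is a dict: "clock": time; "joint_pos": joint angles; "dq": joint speeds; "joint_efforts": joint torques, N m; "tcp_pos": TCP position; "tcp_rot": TCP orientation; "wrist_force": force on the tool from outside, world axes, zero at the start; "moment": the same for the moment, N m; "opening": finger opening in mm.
Only numpy, scipy, OpenCV 4.12 (cv2) and the standard library are available. Lean on these libraries where they do the work, as an engineer would, in place of code of your own. Each camera call takes 0.05 s, during which the arm holds its last target.

## Working session

There is one attempt and no reset: what is moved stays moved. The work goes in short steps, Python scripts to look and compute and a tool call to move; the robot and the scene stay as the last step left them, time stands still between calls to the robot, and variables do not carry over. Pictures are saved under pics/ and viewed, and the job is handed in when it is done.

Besides the shell and the picture viewer there is one more tool, called after "Call:" as a command line: name --argument value ..., lists and objects as JSON in quotes. servo_tool: Moves the arm, as the interface text tells. Its arguments: {"type":"object","properties":{"plan":{"type":"array"},"grip_force":{"type":"number"}},"required":["plan"]}

```bash
mkdir -p pics
cat > h.py <<'E'
import numpy as np, cv2
from station import env
def cap(name,tag):
    c=env.capture(name); cv2.imwrite(f'pics/{tag}.png',c['img'][:,:,::-1]); np.savez(f'{tag}.npz',**{k:np.array(v) for k,v in c.items()}); return c
def K(c): return np.array([[c['fx'],0,c['cx']],[0,c['fy'],c['cy']],[0,0,1.]],float)
def cloud(c):
    v,u=np.mgrid[0:480,0:640]; p=np.stack([u,v],-1).reshape(-1,1,2).astype(np.float64)
    n=cv2.undistortPoints(p,K(c),np.array(c['distortion'],float)).reshape(480,640,2)
    d=np.array(c['depth'],float); P=np.stack([n[...,0]*d,-n[...,1]*d,-d],-1)
    T=np.array(c['world_from_camera']); return P@T[:3,:3].T+T[:3,3]
def proj(c,X):
    T=np.linalg.inv(np.array(c['world_from_camera'])); p=np.atleast_2d(X)@T[:3,:3].T+T[:3,3]; p=p*[1,-1,-1]
    return cv2.projectPoints(p.reshape(-1,1,3),np.zeros(3),np.zeros(3),K(c),np.array(c['distortion'],float))[0].reshape(-1,2)
E
python3 - <<'E'
from h import *
print(env.get_state())
for n in('scene','top'):
    c=cap(n,n+'0'); print(n,c['fx'],c['world_from_camera'])
E
```

```text
{'clock': 0.0, 'joint_pos': array([-1.39448009,  0.59213332,  0.04828448,  1.609834  , -0.03330199,
        0.94268355, -0.03368689]), 'dq': array([-0.00096156, -0.00020813, -0.00223807, -0.00133061,  0.00129926,
        0.00077722,  0.0003871 ]), 'joint_efforts': array([ 1.18539898e-03, -5.48678792e+01,  1.54680602e+00, -1.98124766e+01,
        9.36218334e-03,  8.68558825e-03,  3.00126345e-06]), 'tcp_pos': array([193.01486127, 697.97548603, 230.12592208]), 'tcp_rot': array([[-9.63847887e-01,  2.66452648e-01, -4.86166058e-04],
       [ 2.66453065e-01,  9.63845382e-01, -2.20068232e-03],
       [-1.17788721e-04, -2.25066344e-03, -9.99997460e-01]]), 'wrist_force': array([ 1.02184736, -0.43698796, -0.02275712]), 'moment': array([ 0.01274895, -0.03983505, -0.00041196]), 'opening': 85.14032329674515}
scene 531.276798112692 [[ 5.66457023e-01 -4.46307558e-01  6.92774137e-01  1.20246858e+03]
 [ 8.24086799e-01  3.04004548e-01 -4.77977178e-01 -5.85187721e+02]
 [ 2.71833817e-03  8.41659550e-01  5.40001678e-01  6.39371915e+02]
 [ 0.00000000e+00  0.00000000e+00  0.00000000e+00  1.00000000e+00]]
top 610.9245605175034 [[ 2.89941713e-02  9.93284262e-01 -1.12007643e-01  3.88270576e+02]
 [-9.98734081e-01  3.33950808e-02  3.76165506e-02 -4.78831109e+01]
 [ 4.11044320e-02  1.10775189e-01  9.92995107e-01  1.06866560e+03]
 [ 0.00000000e+00  0.00000000e+00  0.00000000e+00  1.00000000e+00]]
```

View pics/scene0.png

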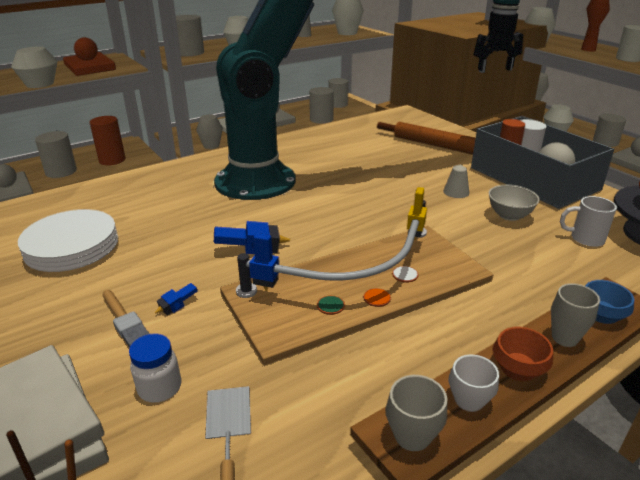

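View pics/top0.png

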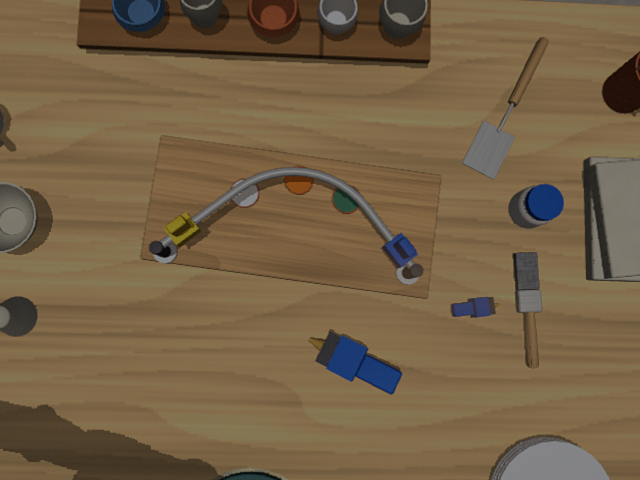

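The top view shows three blue candidates: a large one lying on the table (355,362), a small one (475,307), and one on the rod (402,250). The one on the rod is middle-sized and sits on the first leg, so it fits. The tiles are green (347,200), orange (298,182) and white (245,193).

```bash
cat > fit.py <<'E'
from h import *
from scipy.optimize import least_squares
def path(s):
    s=np.atleast_1d(s).astype(float); L=75*np.pi
    a=np.clip((s)/150,0,np.pi/2)
    x=150*np.cos(a)-np.clip(s-L,0,None); y=150*np.sin(a)+np.clip(s,None,0)
    return np.c_[x,y], np.pi/2+a
S=np.arange(-130,75*np.pi+160,1.); PP=path(S)[0]
def w(p,q): c,s=np.cos(p[2]),np.sin(p[2]); return q@np.array([[c,s],[-s,c]])+p[:2]
E
python3 - <<'E'
from fit import *
from scipy.spatial import cKDTree
out={}
allp=[]
for n in('scene','top'):
    c=dict(np.load(n+'0.npz')); X=cloud(c); im=c['img'].astype(int)
    hsv=cv2.cvtColor(c['img'],cv2.COLOR_RGB2HSV)
    m=(X[...,2]>78)&(X[...,2]<96)&(hsv[...,1]<70)&(c['depth']>0)&(X[...,0]>400)&(X[...,0]<800)&(abs(X[...,1])<300)
    ROI=np.zeros_like(m)
    if n=='top': ROI[150:275,150:425]=1
    else: ROI[190:300,235:430]=1
    m&=ROI
    q=X[m]; print(n,m.sum(),q[:,2].mean(),np.percentile(q[:,2],95)); 
    print(X[150:275:1,300][m[150:275,300]].round() if n=='top' else '')
    allp.append(q)
def fit(q,p0):
    f=lambda p: cKDTree(w(p,PP)).query(q[:,:2])[0]
    return least_squares(f,p0,loss='soft_l1',f_scale=3)
for q in [allp[0],allp[1],np.vstack(allp)]:
    best=min((fit(q,[500,-0,a]) for a in np.arange(-3,3.2,.5)),key=lambda r:r.cost)
    print(best.x,best.cost/len(q),np.median(best.fun))
    p=best.x
np.save('p.npy',p)
for n in('scene','top'):
    c=dict(np.load(n+'0.npz')); X=cloud(c); hsv=cv2.cvtColor(c['img'],cv2.COLOR_RGB2HSV)
    I=c['img'].copy()
    for u in proj(c,np.c_[w(p,PP),np.full(len(PP),85)]): cv2.circle(I,tuple(int(t) for t in u),0,(255,0,255),-1)
    cv2.imwrite(f'pics/fit_{n}.png',cv2.resize(I[130:310,140:440] if n=='top' else I[170:330,200:450],None,fx=2.6,fy=2.6,interpolation=2)[:,:,::-1])
    h,s,v=hsv[...,0],hsv[...,1],hsv[...,2]
    for name,lo,hi,box in [('orange',2,16,None)]:
        m=(h>=lo)&(h<=hi)&(s>190)&(v>90)&(X[...,2]>10)&(X[...,2]<35)&(X[...,0]>450)&(X[...,0]<750)&(abs(X[...,1])<250)
        k=cv2.connectedComponentsWithStats(m.astype(np.uint8))
        for i in range(1,k[0]):
            if k[2][i,4]>30:
                q=X[k[1]==i]; e=cv2.minEnclosingCircle(q[:,:2].astype(np.float32)); print(n,'orange',k[3][i],k[2][i,4],q.mean(0),e)
    for nm,lo,hi in(('blue',105,130),('yellow',20,32)):
        m=(h>=lo)&(h<=hi)&(s>120)&(X[...,2]>50)&(X[...,0]>400)&(X[...,0]<750)&(abs(X[...,1])<300)
        k=cv2.connectedComponentsWithStats(m.astype(np.uint8))
        for i in range(1,k[0]):
            if k[2][i,4]>30:
                q=X[k[1]==i]; l=q-[*p[:2],0]; cc,ss=np.cos(p[2]),np.sin(p[2]); l=l@np.array([[cc,-ss,0],[ss,cc,0],[0,0,1]])
                for zl,zh in((55,108),(98,106),(140,160)):
                    t=l[(l[:,2]>zl)&(l[:,2]<zh)]
                    if len(t)>5: print(n,nm,k[3][i].round(),zl,len(t),'local min',np.percentile(t,3,axis=0).round(1),'max',np.percentile(t,97,axis=0).round(1))
E
```

```text
scene 1316 90.45057247631617 94.39644903025098

top 2211 90.34250661767753 94.13780411765356
[[612. -64.  90.]
 [610. -64.  94.]
 [609. -64.  90.]
 [607. -64.  91.]
 [606. -64.  89.]
 [604. -64.  92.]
 [603. -64.  87.]
 [601. -64.  87.]]
[462.53535259 -60.79990395  -0.88230285] 3.9859330566291202 2.301355444410092
[456.52957803 -56.17553483  -0.88811417] 6.152100220059611 3.502131979694632
[459.24500356 -58.65937836  -0.88102818] 7.2412077106542085 3.8655235262526593
scene orange [376.73424658 296.6630137 ] 365 [609.10431115 -65.19715044  23.67378253] ((606.5767211914062, -66.01714324951172), 27.11252212524414)
scene blue [263. 259.] 55 582 local min [ 141.8 -111.8   66.6] max [167.2 -68.2 105.4]
scene blue [263. 259.] 98 201 local min [ 137.1 -111.    98.5] max [167.1 -68.2 105. ]
scene blue [263. 259.] 140 169 local min [ 142.5 -102.8  140.6] max [157.5 -75.3 152.6]
scene yellow [418. 210.] 55 289 local min [-131.1  135.    69.4] max [-84.4 167.  104.5]
scene yellow [418. 210.] 98 133 local min [-130.7  135.3   98.7] max [-85.1 166.5 104.4]
scene yellow [418. 210.] 140 80 local min [-120.   144.   141.3] max [-92.5 157.8 152.7]
top orange [298.42920354 186.33185841] 226 [595.21833374 -63.12286094  22.59562418] ((599.9075927734375, -63.09846115112305), 21.75054168701172)
top blue [401. 249.] 55 252 local min [ 131.3 -110.5   96.8] max [161.4 -68.9 103.4]
top blue [401. 249.] 98 220 local min [ 131.2 -110.5   98.3] max [161.1 -68.9 103.4]
top blue [401. 249.] 140 176 local min [ 140.2 -103.   146.8] max [153.6 -75.2 152.7]
top yellow [182. 229.] 55 397 local min [-131.   133.6   73.4] max [-88.4 165.6 103.8]
top yellow [182. 229.] 98 269 local min [-130.7  134.3   98.2] max [-88.4 166.1 103.3]
top yellow [182. 229.] 140 227 local min [-123.1  143.   142. ] max [-95.4 158.3 152.7]
```

View pics/fit_top.png

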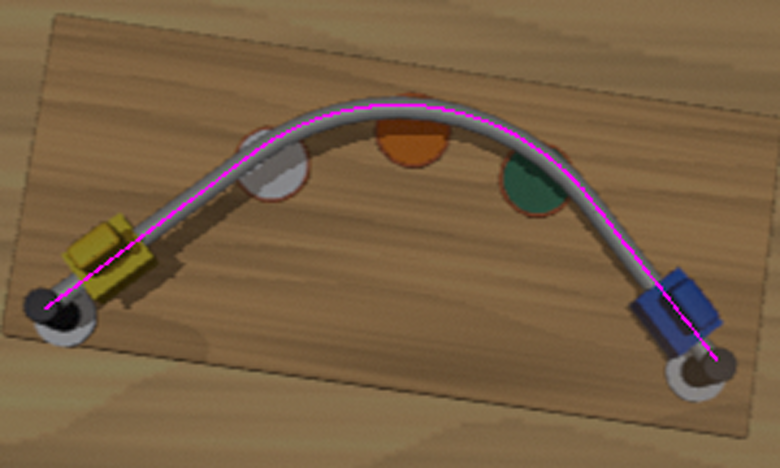

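View pics/fit_scene.png

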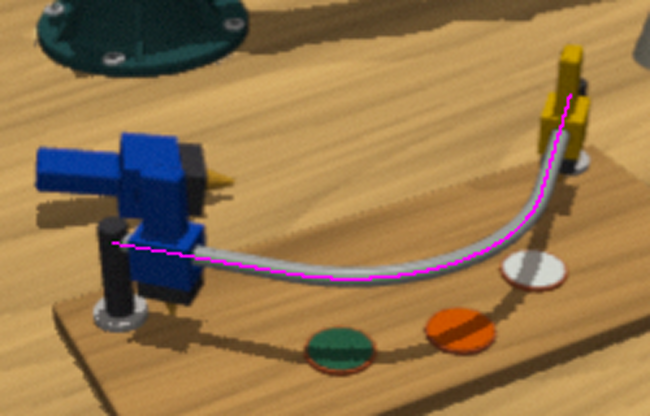

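The purple rod fit matches both views, apart from about 2–3 mm of offset. I'll refine it from the image edges and enlarge the candidates to confirm which is meant.

Run:
```python
from fit import *
from scipy.spatial import cKDTree
p0=np.load('p.npy')
def ray(c,uv,z):
    n=cv2.undistortPoints(np.array(uv,float).reshape(-1,1,2),K(c),c['distortion'].astype(float)).reshape(-1,2)
    T=c['world_from_camera']; d=np.c_[n[:,0],-n[:,1],-np.ones(len(n))]@T[:3,:3].T; o=T[:3,3]
    return o+d*((z-o[2])/d[:,2])[:,None]
M={}
res=[]
for n in('scene','top'):
    c=dict(np.load(n+'0.npz')); X=cloud(c); hsv=cv2.cvtColor(c['img'],cv2.COLOR_RGB2HSV)
    m=(X[...,2]>72)&(X[...,2]<100)&(hsv[...,1]<90)&(c['depth']>0)
    q=X[...,:2].reshape(-1,2); d,i=cKDTree(w(p0,PP)).query(q); ok=(d<16)&(S[i]>-55)&(S[i]<75*np.pi+70)
    m&=ok.reshape(m.shape)
    uv=np.argwhere(m)[:,::-1].astype(float); print(n,len(uv))
    f=lambda p:cKDTree(proj(c,np.c_[w(p,PP),np.full(len(PP),85)])).query(uv)[0]
    r=least_squares(f,p0,diff_step=1e-4); print(n,r.x,np.sqrt((r.fun**2).mean())); res.append(r.x)
    # orange tile: boundary fit in image
    h,s,v=hsv[...,0],hsv[...,1],hsv[...,2]
    if n=='scene':
        mm=(h>=2)&(h<=16)&(s>190)&(v>60); roi=np.zeros_like(mm); roi[285:310,358:395]=1; mm&=roi
        t=np.argwhere(mm)[:,::-1]; mid=(t.min(0)+t.max(0))/2; print(t.min(0),t.max(0),t.mean(0),ray(c,[mid,t.mean(0)],22))
    else:
        mm=(h<=18)&(s>190)&(v>60); roi=np.zeros_like(mm); roi[160:200,280:318]=1; mm&=roi
        t=np.argwhere(mm)[:,::-1]; print(t.min(0),t.max(0)); W=ray(c,t,22)[:,:2]
        hull=cv2.convexHull(W.astype(np.float32)); print(cv2.minEnclosingCircle(hull))
        cn=np.array([(W[:,0].min()+26),(W[:,1].min()+W[:,1].max())/2]); print('guess',cn, np.ptp(W[:,1]))
p=np.mean(res,0); np.save('p.npy',p); print(p)
c=dict(np.load('top0.npz')); I=c['img']
cv2.imwrite('pics/cand.png',cv2.resize(I[220:410,300:510],None,fx=2.8,fy=2.8,interpolation=2)[:,:,::-1])
c=dict(np.load('scene0.npz')); I=c['img']
cv2.imwrite('pics/tile.png',cv2.resize(I[255:325,300:430],None,fx=6,fy=6,interpolation=2)[:,:,::-1])
```

```text
scene 1182
scene [456.75193285 -55.94490163  -0.89248825] 2.1651305341251708
[364 288] [389 305] [376.60857909 296.75335121] [[606.97669383 -63.92034577  22.        ]
 [607.68990485 -64.23403708  22.        ]]
top 1854
top [458.36542835 -56.66287794  -0.89204914] 2.455245850844479
[285 166] [312 192]
((607.5650024414062, -62.6240348815918), 23.94603157043457)
guess [611.04662173 -62.85544712] 47.24498726134554
[457.5586806  -56.30388979  -0.89226869]
```

View pics/cand.png

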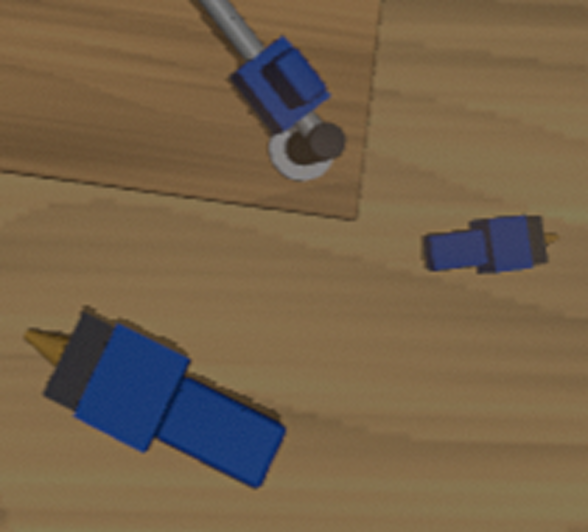

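View pics/tile.png

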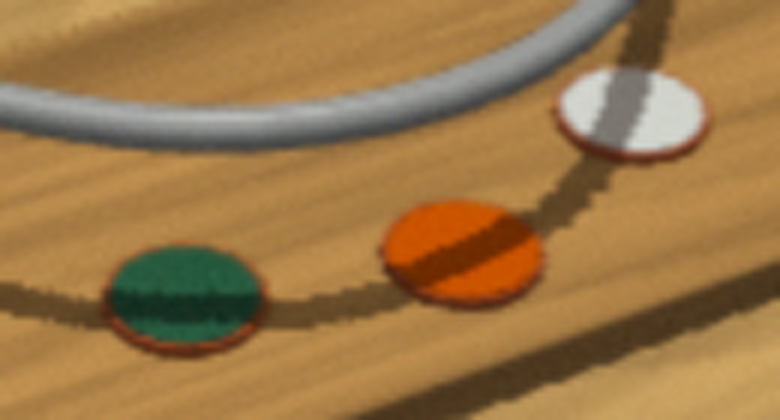

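Confirmed: the block on the rod is smaller than the large fallen one and bigger than the small one, so it is the blue carriage. The two views agree on the rod to within 2 mm and on the orange tile to within about 3 mm. Next I'll work out the approach.

```bash
cat >> fit.py <<'E'
p=np.load('p.npy')
def toloc(X):
    X=np.atleast_2d(X); c,s=np.cos(p[2]),np.sin(p[2]); d=X[:,:2]-p[:2]; return d@np.array([[c,-s],[s,c]])
def rows(cmd,rot,targets):
    # targets: (x,y,z,yaw_y_angle_rad); cmd pos, rot mats of commanded
    out=[]; a0=np.arctan2(rot[1,1],rot[0,1])
    # idealized tool: pointing down exactly
    R=np.c_[[-np.sin(a0)*-1*-1,0,0],[0,0,0],[0,0,0]]
    y=np.array([np.cos(a0),np.sin(a0),0]); z=np.array([0,0,-1.]); x=np.cross(y,z); R=np.c_[x,y,z]
    for t in targets:
        d=R.T@(np.array(t[:3])-cmd)/250; dy=-(t[3]-a0); dy=(dy+np.pi)%(2*np.pi)-np.pi
        out.append([d.round(4).tolist(),round(dy/np.pi,4)])
    return out
E
python3 - <<'E'
from fit import *
for n in('scene','top'):
    c=dict(np.load(n+'0.npz')); X=cloud(c); hsv=cv2.cvtColor(c['img'],cv2.COLOR_RGB2HSV)
    m=(hsv[...,0]>=105)&(hsv[...,0]<=130)&(hsv[...,1]>120)&(X[...,2]>55)
    k=cv2.connectedComponentsWithStats(m.astype(np.uint8)); pt=(263,259) if n=='scene' else (401,249)
    i=min(range(1,k[0]),key=lambda i:np.hypot(*(k[3][i]-pt)))
    q=X[k[1]==i]; l=toloc(q)
    for a,b in((98,106),(147,156),(110,156)):
        t=l[(q[:,2]>a)&(q[:,2]<b)]; print(n,a,np.percentile(t,2,axis=0).round(1),np.percentile(t,98,axis=0).round(1))
print(w(p,np.array([[150,-88.]])), np.degrees(p[2]))
s=env.get_state(); cmd=np.array([193.236,698.777,231.302])
g=w(p,np.array([[150,-88.]]))[0]
for r in rows(cmd,s['tcp_rot'],[(430,520,231,.9),(570,200,231,.3),(*g,231,p[2]),(*g,200,p[2])]): print(r)
E
```

```text
scene 98 [ 139.6 -109.6] [171.2 -66.4]
scene 147 [ 145.5 -101.5] [161.3 -74. ]
scene 110 [ 147.  -102.3] [161.6 -73.3]
top 98 [ 134.9 -109.2] [165.8 -67.3]
top 147 [ 144. -102.] [157.6 -73.8]
top 110 [ 144.  -101.9] [157.6 -73.1]
[[ 483.1980043  -228.31152066]] -51.12323040525319
[[-1.1034, -0.4369, 0.0012], np.float64(0.1277)]
[[-1.9842, -1.5214, 0.0012], np.float64(0.3187)]
[[-2.106, -3.2652, 0.0012], np.float64(0.6982)]
[[-2.106, -3.2652, 0.1252], np.float64(0.6982)]
```

Call:
servo_tool --plan '[[[-0.15,-0.12,0],0.03,60],[[-0.35,-0.3,0],0.08,40],[[-0.55,-0.46,0],0.13,40],[[-0.7,-0.58,0],0.17,40],[[-0.74,-0.62,0],0.2,40]]' --grip_force 30

```text
clock: 0.72
tcp_pos: [333.6, 495.0, 231.1]
tcp_rot: [[-0.615, 0.789, 0.001], [0.789, 0.615, -0.003], [-0.003, -0.001, -1.0]]
wrist_force: [-0.6, 1.3, -0.0]
opening: 34.0
```

Run:
```python
from fit import *
s=env.get_state(); print(s['tcp_pos'],s['opening'],s['joint_pos'],np.degrees(np.arctan2(s['tcp_rot'][1,1],s['tcp_rot'][0,1])))
g=w(p,np.array([[151,-88.]]))[0]
for r in rows(s['tcp_pos'],s['tcp_rot'],[(480,300,231,.1),(*g,231,p[2])]): print(r)
```

```text
[333.64249468 495.0498064  231.12519663] 33.95742647677186 [-1.22439837  0.43885879  0.23180448  1.91155673 -0.13216285  0.80796114
 -0.25995081] 37.93745812247405
[[-0.9753, -0.0179, 0.0005], np.float64(0.1789)]
[[-2.6538, -1.307, 0.0005], np.float64(0.4948)]
```

Call:
servo_tool --plan '[[[-0.2,0,0],0.04,40],[[-0.44,-0.01,0],0.08,40],[[-0.68,-0.01,0],0.12,40],[[-0.9,-0.02,0],0.16,40],[[-0.98,-0.02,0],0.18,40]]'

```text
clock: 1.35
tcp_pos: [480.9, 301.2, 231.3]
tcp_rot: [[-0.099, 0.995, 0.001], [0.995, 0.099, -0.002], [-0.002, 0.0, -1.0]]
wrist_force: [0.2, 0.3, -0.8]
opening: 33.9
```

Run:
```python
from fit import *
s=env.get_state(); print(s['tcp_pos'],s['opening'],s['joint_pos'],np.degrees(np.arctan2(s['tcp_rot'][1,1],s['tcp_rot'][0,1])))
g=w(p,np.array([[151,-88.]]))[0]
for r in rows(s['tcp_pos'],s['tcp_rot'],[(530,60,231,-.25),(*g,231,p[2])]): print(r)
```

```text
[480.94546431 301.15918894 231.34015313] 33.915551664169115 [-0.94356089  0.4182442   0.40791804  1.98140783 -0.22714395  0.78623927
 -0.30676354] 5.658026354124928
[[-0.9793, 0.1002, 0.0014], np.float64(0.111)]
[[-2.1118, -0.1976, 0.0014], np.float64(0.3155)]
```

Call:
servo_tool --plan '[[[-0.2,0.02,0],0.02,40],[[-0.44,0.04,0],0.05,40],[[-0.68,0.07,0],0.08,40],[[-0.9,0.1,0],0.1,40],[[-0.98,0.1,0],0.11,40]]'

```text
clock: 1.98
tcp_pos: [530.5, 61.5, 231.4]
tcp_rot: [[0.241, 0.97, 0.0], [0.97, -0.241, -0.001], [-0.001, 0.001, -1.0]]
wrist_force: [-1.5, 0.3, 0.2]
opening: 34.2
```

Run:
```python
from fit import *
s=env.get_state(); print(s['tcp_pos'],s['opening'],s['joint_pos'],np.degrees(np.arctan2(s['tcp_rot'][1,1],s['tcp_rot'][0,1])))
g=w(p,np.array([[151,-88.]]))[0]
for r in rows(s['tcp_pos'],s['tcp_rot'],[(510,-160,231,-.6),(*g,231,p[2])]): print(r)
```

```text
[530.46178247  61.50278425 231.40646916] 34.15281441659147 [-0.60089259  0.39147726  0.52774186  2.05526701 -0.28040623  0.76330994
 -0.14527145] -13.961493777751421
[[-0.8796, 0.1343, 0.0016], np.float64(0.1134)]
[[-1.173, 0.0994, 0.0016], np.float64(0.2065)]
```

Call:
servo_tool --plan '[[[-0.2,0.02,0],0.04,40],[[-0.44,0.04,0],0.09,40],[[-0.68,0.07,0],0.14,40],[[-0.9,0.1,0],0.18,40],[[-0.98,0.1,0],0.2065,40],[[-0.98,0.1,0],0.2065,40]]'

```text
clock: 2.72
tcp_pos: [496.4, -179.2, 231.0]
tcp_rot: [[0.775, 0.631, -0.001], [0.631, -0.775, 0.001], [-0.0, -0.001, -1.0]]
wrist_force: [-0.5, 0.4, 0.7]
opening: 34.6
```

Run:
```python
from fit import *
s=env.get_state(); print(s['tcp_pos'],s['opening'],s['joint_pos'],np.degrees(np.arctan2(s['tcp_rot'][1,1],s['tcp_rot'][0,1])))
g=w(p,np.array([[151,-88.]]))[0];print(g)
for r in rows(s['tcp_pos'],s['tcp_rot'],[(*g,180,p[2]),(*g,116,p[2])]): print(r)
```

```text
[ 496.41729697 -179.16202899  231.01084278] 34.56402837004431 [-0.27345915  0.42345275  0.71705587  2.07259358 -0.39374109  0.78217221
 -0.20239442] -50.842851699216354
[ 483.82565177 -229.09001835]
[[-0.1652, 0.1231, 0.204], np.float64(0.0016)]
[[-0.1652, 0.1231, 0.46], np.float64(0.0016)]
```

Call:
servo_tool --plan '[[[-0.08,0.06,0.05],0,40],[[-0.165,0.123,0.15],0.0016,40],[[-0.165,0.123,0.22],0.0016,40],[[-0.165,0.123,0.22],0.0016,40]]'

```text
clock: 3.22
tcp_pos: [483.9, -226.0, 174.7]
tcp_rot: [[0.776, 0.631, -0.003], [0.631, -0.776, 0.003], [-0.0, -0.005, -1.0]]
wrist_force: [-0.0, -0.2, -0.2]
opening: 34.4
```

Run:
```python
from fit import *
s=env.get_state(); print(s['tcp_pos'],s['joint_pos'])
print(toloc(s['tcp_pos']))
c=cap('scene','s1');I=c['img']; cv2.imwrite('pics/s1c.png',cv2.resize(I[120:320,150:400],None,fx=3,fy=3,interpolation=2)[:,:,::-1])
```

```text
[ 483.91066277 -226.02576013  174.70547673] [-0.10935701  0.50908998  0.63746549  2.10309556 -0.4821628   0.67972152
 -0.03557714]
[[148.66783899 -86.01054521]]
```

View pics/s1c.png

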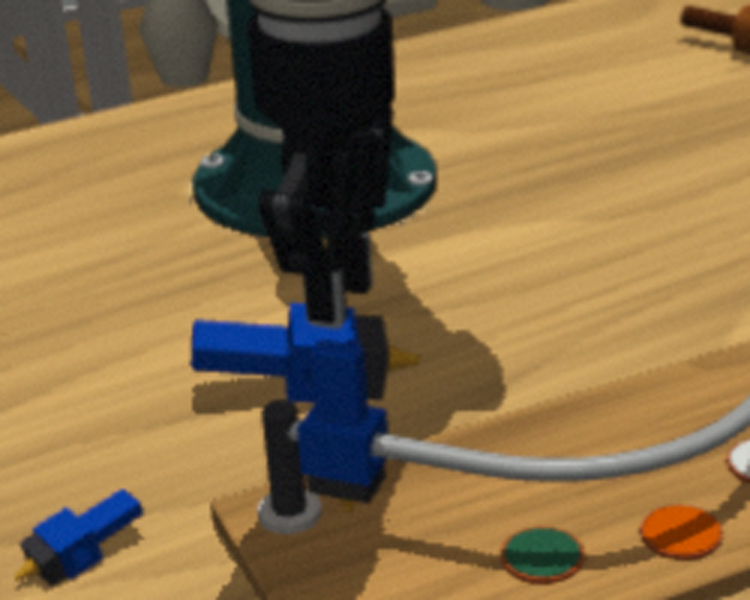

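Both fingers straddle the handle at crop (335,310). I'll descend with a small centring correction.

Call:
servo_tool --plan '[[[-0.006,0.006,0.08],0,40],[[-0.006,0.006,0.17],0,40],[[-0.006,0.006,0.232],0,40],[[-0.006,0.006,0.232],0,40],[[-0.006,0.006,0.232],0,40]]'

```text
clock: 3.9
tcp_pos: [484.3, -231.5, 118.9]
tcp_rot: [[0.778, 0.628, 0.001], [0.628, -0.778, -0.0], [0.001, 0.001, -1.0]]
wrist_force: [0.6, -0.4, 0.4]
opening: 34.6
```

Run:
```python
from fit import *
s=env.get_state(); print(s['tcp_pos'],toloc(s['tcp_pos']),s['wrist_force'],np.degrees(np.arctan2(s['tcp_rot'][1,1],s['tcp_rot'][0,1])))
```

```text
[ 484.3487897  -231.51933087  118.94909176] [[153.21956038 -89.11749018]] [ 0.6498835  -0.43329394  0.44824437] -51.08438539410155
```

Call:
servo_tool --plan '[[[0.004,-0.005,0.012],0,40],[[0.004,-0.005,0.012],0,20],[[0.004,-0.005,0.012],0,10],[[0.004,-0.005,0.012],0,10],[[0.004,-0.005,0.012],0,10]]' --grip_force 30

```text
clock: 4.53
tcp_pos: [484.1, -230.2, 115.6]
tcp_rot: [[0.778, 0.628, 0.001], [0.628, -0.778, -0.0], [0.0, 0.001, -1.0]]
wrist_force: [1.0, -0.3, 3.2]
opening: 15.4
```

Run:
```python
from fit import *
s=env.get_state(); print(s['tcp_pos'],toloc(s['tcp_pos']),s['wrist_force'],s['opening'],np.degrees(np.arctan2(s['tcp_rot'][1,1],s['tcp_rot'][0,1])))
```

```text
[ 484.12697918 -230.17164096  115.61731647] [[152.03116809 -88.444295  ]] [ 0.98224162 -0.25912531  3.15293623] 15.373384866475226 -51.118529161189905
```

The grip is firm: 15.4 mm opening, forces under 4 N. I'll slide along the straight leg first.

Call:
servo_tool --plan '[[[0.02,0,0],0,10],[[0.06,0,0],0,10],[[0.1,0,0],0,10],[[0.14,0,0],0,10],[[0.18,0,0],0,10],[[0.22,0,0],0,10],[[0.24,0,0],0,10],[[0.24,0,0],0,10]]'

```text
clock: 5.52
tcp_pos: [531.5, -191.7, 115.6]
tcp_rot: [[0.778, 0.629, 0.001], [0.629, -0.778, -0.0], [0.001, 0.001, -1.0]]
wrist_force: [-0.3, 0.3, 5.7]
opening: 16.1
```

Run:
```python
from fit import *
s=env.get_state(); l=toloc(s['tcp_pos'])[0];print(s['tcp_pos'],l,s['wrist_force'],s['opening'],np.degrees(np.arctan2(s['tcp_rot'][1,1],s['tcp_rot'][0,1])))
# arc plan: keep radial 151
import sys
t=[]
a=np.degrees(np.arctan2(s['tcp_rot'][1,1],s['tcp_rot'][0,1]))
for S_ in (l[1]+8,l[1]+18,0,10,22,34,46,52,52):
    q,_=path(S_); q=q[0]; n=max(S_,0)/150; q=q+np.array([np.cos(n),np.sin(n)])*(l[0]-150)
    X=w(p,q[None])[0]; t.append((*X,s['tcp_pos'][2],p[2]+n))
for r in rows(s['tcp_pos'],s['tcp_rot'],t): print(r)
```

```text
[ 531.54597516 -191.74122955  115.61121805] [151.87559441 -27.40796567] [-0.28586653  0.31617997  5.74156416] 16.094135950031614 -51.05604010197824
[[0.032, 0.0, 0.0], np.float64(0.0004)]
[[0.072, 0.0001, 0.0], np.float64(0.0004)]
[[0.1096, 0.0001, 0.0], np.float64(0.0004)]
[[0.1501, -0.0012, 0.0], np.float64(-0.0208)]
[[0.1984, -0.0063, 0.0], np.float64(-0.0463)]
[[0.2462, -0.0153, 0.0], np.float64(-0.0718)]
[[0.2931, -0.028, 0.0], np.float64(-0.0972)]
[[0.3161, -0.0358, 0.0], np.float64(-0.11)]
[[0.3161, -0.0358, 0.0], np.float64(-0.11)]
```

Call:
servo_tool --plan '[[[0.032,0,0],0,10],[[0.072,0,0],0,10],[[0.11,0,0],0,10],[[0.15,-0.0012,0],-0.021,10],[[0.198,-0.0063,0],-0.046,10],[[0.246,-0.0153,0],-0.072,10],[[0.293,-0.028,0],-0.097,10],[[0.316,-0.036,0],-0.11,10]]'

```text
clock: 6.52
tcp_pos: [587.4, -135.2, 115.6]
tcp_rot: [[0.518, 0.856, 0.001], [0.856, -0.518, -0.001], [-0.0, 0.001, -1.0]]
wrist_force: [-1.1, -2.5, 5.0]
opening: 15.5
```

```bash
cat > st.py <<'E'
from fit import *
s=env.get_state(); l=toloc(s['tcp_pos'])[0]; a=np.arctan2(s['tcp_rot'][1,1],s['tcp_rot'][0,1])-p[2]
pa=np.arctan2(l[1],l[0]); f=toloc(np.r_[s['wrist_force'][:2]+p[:2],0][None])[0]; 
print(s['clock'],s['tcp_pos'],'loc',l,'r',np.hypot(*l),'posang',np.degrees(pa),'toolang',np.degrees(a),'F rad/tan',f@[np.cos(pa),np.sin(pa)],f@[-np.sin(pa),np.cos(pa)],s['wrist_force'],s['moment'],s['opening'])
E
python3 st.py
```

```text
6.525 [ 587.3539747  -135.24203909  115.64147509] loc [142.91885483  51.50000701] r 151.9146134749175 posang 19.81634245213423 toolang 19.950888737090647 F rad/tan 0.38103238459656585 -2.6879153255005157 [-1.07114679 -2.49453784  4.99689013] [-0.56606157  0.33726963 -0.03835874] 15.47643511798371
```

```bash
cat > plan.py <<'E'
from fit import *
import sys
s=env.get_state(); l=toloc(s['tcp_pos'])[0]; r=np.hypot(*l); a0=np.arctan2(l[1],l[0]); R=s['tcp_rot']
for d in map(float,sys.argv[1:]):
    n=a0+np.radians(d); X=w(p,np.array([[r*np.cos(n),r*np.sin(n)]]))[0]
    print(rows(s['tcp_pos'],R,[(*X,s['tcp_pos'][2],np.arctan2(R[1,1],R[0,1])+np.radians(d))])[0])
E
python3 plan.py 2 6 10 15 20 24 27 28.5
```

```text
[[0.0212, -0.0003, 0.0], np.float64(-0.0111)]
[[0.0635, -0.0032, 0.0], np.float64(-0.0333)]
[[0.1055, -0.009, 0.0], np.float64(-0.0556)]
[[0.1573, -0.0203, 0.0], np.float64(-0.0833)]
[[0.2079, -0.0362, 0.0], np.float64(-0.1111)]
[[0.2473, -0.052, 0.0], np.float64(-0.1333)]
[[0.276, -0.0656, 0.0], np.float64(-0.15)]
[[0.2901, -0.073, 0.0], np.float64(-0.1583)]
```

Call:
servo_tool --plan '[[[0.021,0,0],-0.011,10],[[0.0635,-0.0032,0],-0.033,10],[[0.1055,-0.009,0],-0.0556,10],[[0.157,-0.02,0],-0.083,10],[[0.208,-0.036,0],-0.111,10],[[0.247,-0.052,0],-0.133,10],[[0.276,-0.0656,0],-0.15,10],[[0.29,-0.073,0],-0.158,10]]'

```text
clock: 7.52
tcp_pos: [609.1, -63.7, 115.7]
tcp_rot: [[0.047, 0.999, 0.001], [0.999, -0.047, -0.0], [-0.0, 0.001, -1.0]]
wrist_force: [0.8, -3.8, 5.0]
opening: 15.2
```

```bash
python3 st.py
python3 - <<'E'
from fit import *
for n,(a,b,e,f) in(('scene',(150,330,280,490)),('top',(110,290,200,400))):
    c=cap(n,n+'2');I=c['img']; cv2.imwrite(f'pics/{n}2c.png',cv2.resize(I[a:b,e:f],None,fx=3.3,fy=3.3,interpolation=2)[:,:,::-1])
E
```

```text
7.525 [609.07690248 -63.69441175 115.65093762] loc [100.85353285 113.31794336] r 151.69835653604744 posang 48.33075846488575 toolang 48.42761277509141 F rad/tan 1.0283954297759839 -3.747814552201474 [ 0.84458622 -3.79346612  5.03203635] [-0.6487902   0.10654709  0.00161742] 15.213567661076977
```

View pics/scene2c.png

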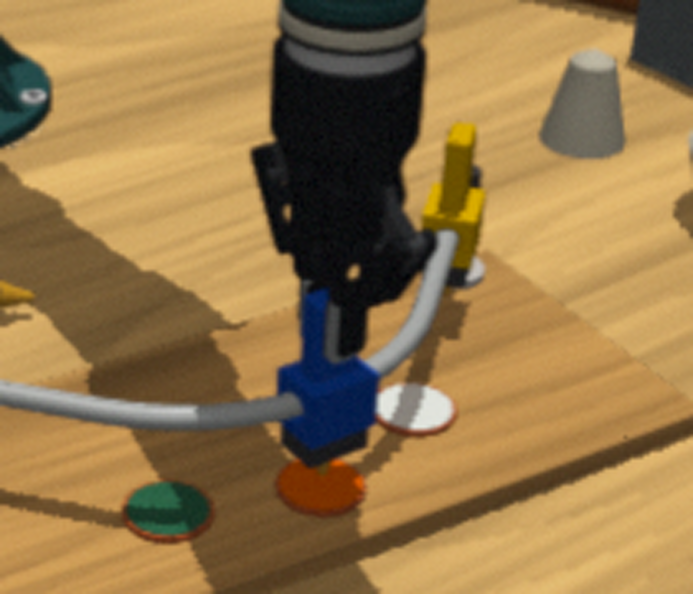

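View pics/top2c.png

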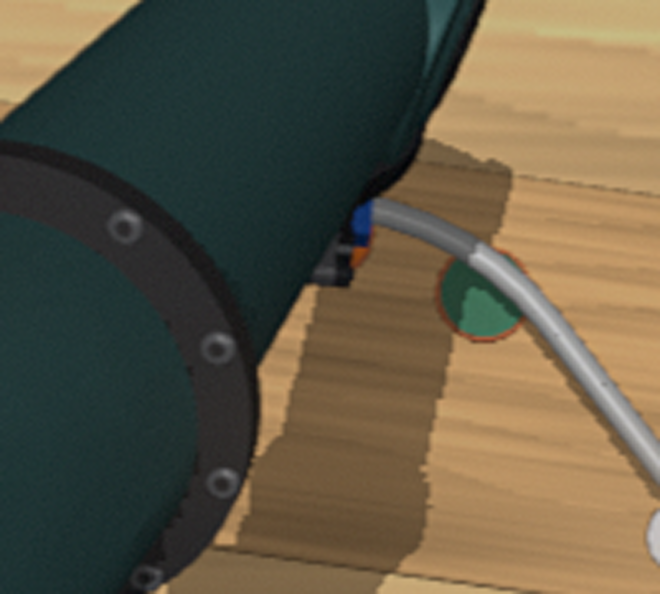

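The pointer tip is at about scene crop (322,468), over the orange tile centred near (320,487). I'll compare it numerically with the tile centre raised to the tip's height.

Run:
```python
from fit import *
c=dict(np.load('scene2.npz')); 
o=np.array([280,150])
for X in ([607.3,-64,32],[609.1,-63.7,32],[609.1,-63.7,85],[607.3,-64,22],[608,-54,32],[608,-74,32]): 
    u=proj(c,np.array([X]))[0]; print(X,u,(u-o)*6-[ (330-280)*6,(270-150)*6])
I=c['img'][270:320,330:430]; I=cv2.resize(I,None,fx=8,fy=8,interpolation=2)
for X,k in (([607.3,-64,32],(0,255,255)),([607.3,-64,22],(255,0,255))):
    u=proj(c,np.array([X]))[0]; q=((u-[330,270]+.5)*8-.5).astype(int); cv2.circle(I,tuple(q),2,k,-1)
I=cv2.convertScaleAbs(I,alpha=1.6)
cv2.imwrite('pics/tip2.png',I[:,:,::-1])
X=cloud(c); hsv=cv2.cvtColor(c['img'],cv2.COLOR_RGB2HSV); m=(hsv[...,0]>105)&(hsv[...,0]<130)&(hsv[...,1]>120)&(X[...,2]>55); m[:, :350]=0; m[:,410:]=0
q=X[m]; l=toloc(q); a=np.radians(48.4); t=l@np.c_[[np.cos(a),np.sin(a)],[-np.sin(a),np.cos(a)]]
for lo,hi in((72,98),(98,105),(105,150)):
    k=t[(q[:,2]>lo)&(q[:,2]<hi)]; print(lo,len(k),np.percentile(k,[2,98],axis=0).round(1).tolist())
```

```text
[607.3, -64, 32] [376.85771943 292.37017696] [281.14631657 134.22106176]
[609.1, -63.7, 32] [377.59130122 292.8037551 ] [285.54780735 136.82253062]
[609.1, -63.7, 85] [379.15972606 269.54679996] [294.95835634  -2.71920021]
[607.3, -64, 22] [376.57523529 296.60311665] [279.45141172 159.6186999 ]
[608, -54, 32] [381.2577982  290.70849652] [307.54678919 124.25097912]
[608, -74, 32] [372.88892933 294.43004147] [257.33357597 146.58024883]
72 300 [[139.9, -23.1], [170.3, 18.3]]
98 181 [[137.3, -22.4], [169.6, 19.2]]
105 179 [[143.9, -15.8], [160.7, 8.5]]
```

View pics/tip2.png

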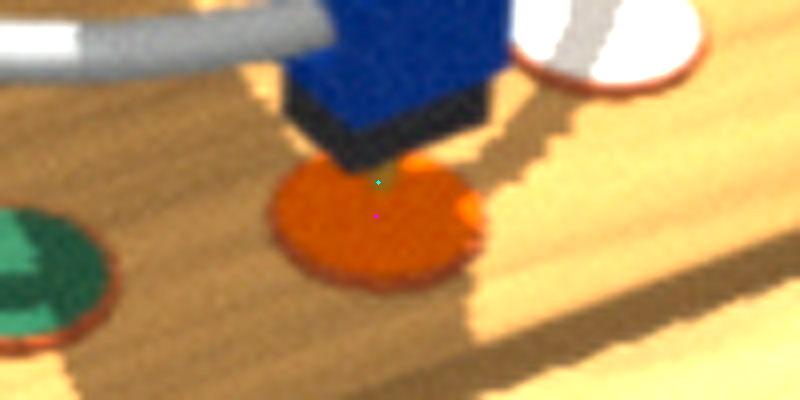

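The tip lies within about 2 mm of the tile middle along the rod, and any sideways remainder is fixed by the rod. I'll release, rise straight up, then check with a clear view.

Call:
servo_tool --plan '[[[0,0,0],0,10],[[0,0,0],0,20],[[0,0,0],0,40],[[0,0,0],0,40],[[0,0,-0.05],0,40],[[0,0,-0.15],0,40],[[0,0,-0.3],0,40],[[0,0,-0.45],0,40]]'

```text
clock: 8.62
tcp_pos: [608.2, -64.3, 229.6]
tcp_rot: [[0.05, 0.999, 0.0], [0.999, -0.05, 0.0], [0.0, 0.0, -1.0]]
wrist_force: [0.7, -0.5, 0.1]
opening: 34.5
```

Call:
servo_tool --plan '[[[0.1,0,0],0,40],[[0.3,-0.05,0],0,40],[[0.5,-0.1,0],0,40],[[0.7,-0.1,0],0,40],[[0.9,-0.15,0],0,40],[[1,-0.15,0],0,40],[[1,-0.15,0],0,40]]'

```text
clock: 9.5
tcp_pos: [583.2, 190.3, 228.3]
tcp_rot: [[0.045, 0.999, 0.001], [0.999, -0.045, 0.001], [0.001, 0.0, -1.0]]
wrist_force: [0.7, -1.2, 1.0]
opening: 34.3
```

Run:
```python
from fit import *
print(env.get_state()['tcp_pos'])
for n,(a,b,e,f) in(('scene',(150,330,280,490)),('top',(110,290,200,400))):
    c=cap(n,n+'3');I=c['img']; cv2.imwrite(f'pics/{n}3c.png',cv2.resize(I[a:b,e:f],None,fx=3.3,fy=3.3,interpolation=2)[:,:,::-1])
    X=cloud(c); hsv=cv2.cvtColor(c['img'],cv2.COLOR_RGB2HSV)
    for nm,lo,hi in(('blue',105,130),('yellow',20,32)):
      m=(hsv[...,0]>=lo)&(hsv[...,0]<=hi)&(hsv[...,1]>120)&(X[...,2]>55)
      k=cv2.connectedComponentsWithStats(m.astype(np.uint8))
      for i in range(1,k[0]):
        if k[2][i,4]<60: continue
        q=X[k[1]==i]; l=toloc(q)
        if np.hypot(*l.mean(0))>230 : continue
        A=np.radians(48.38) if nm=='blue' else np.pi/2
        t=l@np.c_[[np.cos(A),np.sin(A)],[-np.sin(A),np.cos(A)]]
        for z0,z1 in((98,106),(147,156)):
            kk=t[(q[:,2]>z0)&(q[:,2]<z1)]
            if len(kk)>5: print(n,nm,k[3][i].round(),z0,np.percentile(kk,[2,98],axis=0).round(1).tolist())
```

```text
[583.17773964 190.34322562 228.29749578]
scene blue [380. 262.] 98 [[136.3, -22.1], [169.3, 20.2]]
scene blue [380. 262.] 147 [[146.9, -15.7], [161.6, 12.1]]
scene yellow [418. 210.] 98 [[133.9, 83.4], [165.2, 131.2]]
scene yellow [418. 210.] 147 [[143.0, 91.5], [156.1, 121.1]]
top blue [299. 171.] 98 [[133.9, -19.2], [164.8, 22.2]]
top blue [299. 171.] 147 [[143.9, -12.5], [158.0, 16.2]]
top yellow [182. 229.] 98 [[132.6, 87.1], [165.5, 129.9]]
top yellow [182. 229.] 147 [[141.9, 94.2], [157.0, 121.6]]
```

View pics/scene3c.png

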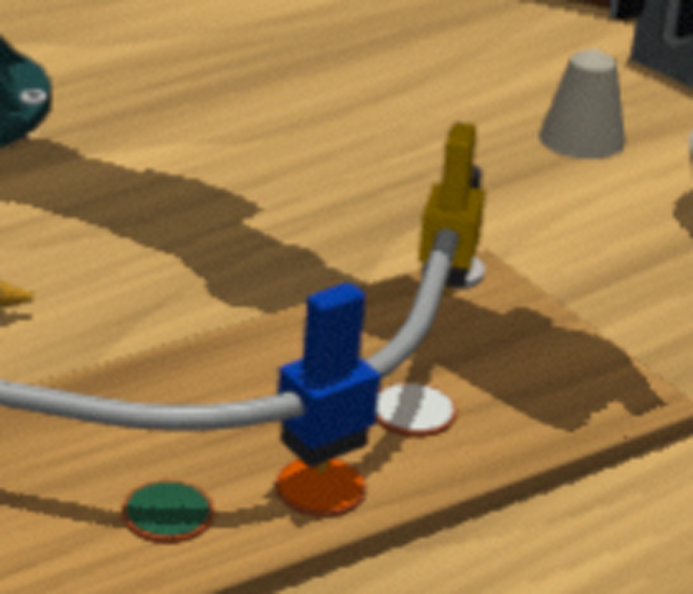

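View pics/top3c.png

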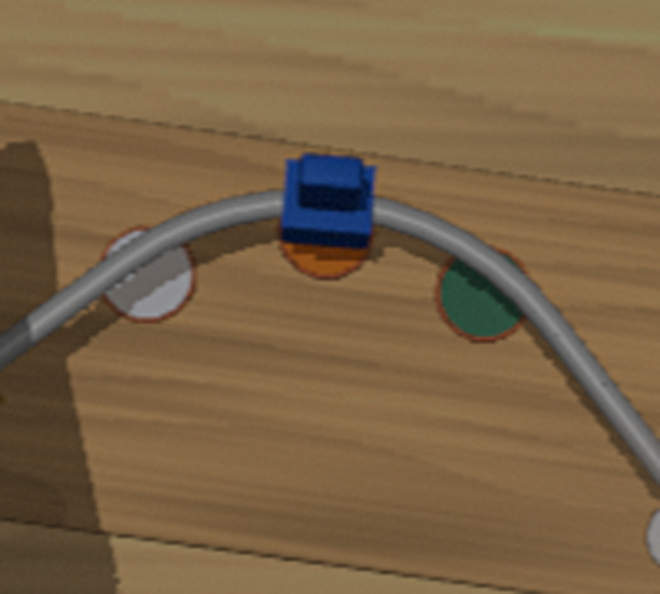

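The carriage hangs upright over the orange tile. Along the rod it is about 1 mm behind the tile middle in the scene view and about 1 mm ahead in the top view, so about 0 on average. The yellow carriage's image positions haven't changed, and the arm is clear.

```bash
python3 -c "
from station import env
print(env.sign_off())"
```

```text
the job is handed in; nothing more can be done
None
```

The blue carriage's pointer now stands over the middle of the orange tile. I gripped the middle-sized blue carriage by its handle and slid it along the straight leg and about 48° round the bend, turning it with the rod. I then let go, raised the arm clear and handed the job in at about 9.6 s.

**Forces:** the wrist forces read at the end of each move stayed under about 7 N.

**Pointer position:** along the rod it is about 1 mm behind the tile middle in the scene view and about 1 mm ahead in the top view. The two cameras disagree by about 2 mm, within their calibration, and average to about zero. Across the rod the tip looks a few mm off the tile middle, toward the outside of the bend. The rod sets that, so it could not be corrected.

**Yellow carriage:** it is where it was, at the same pixels in both views.

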